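# Rehook the bag sealer's return spring with the spring puller

## Task

The bag sealer's return spring has come off its anchor post. Take the spring puller from its rack and, with its pin in the eye at the spring's end, stretch the spring, feel gently for the post with the hook and ease the hook onto it, so that the post holds the spring stretched. Do not overstretch the spring, touch it with the gripper, or force the puller out of upright in the eye; then hang the puller back in its rack and let go, leaving the other things on the bench where they are.

Things in the scene. Friction and masses are not known exactly. Their poses are not given: they have to be found in the camera images.
- sealer: bag sealer, fixed. White body 320 mm (its x) by 90 mm by 70 mm high, with a sealing arm on top (up to 114 mm), at its y -190 to -100 mm. A dark steel side plate, 160 mm in x, top 12 mm above the bench, reaches from there to y +120 mm; it carries spring, post and a tin. Origin on the bench; the spring's pivot is at y -75 mm. z up.
- spring: steel return spring, level, wire centre 35 mm above the bench. Origin at its pivot stud at mid-wire height, x along the spring to the free end, y to its left, z up. Swings level about the pivot (slight friction), stretches along x, cannot lift or twist. Coil 16 mm thick, to 72 mm from the pivot when slack, then 4 mm wire with hook and eye. Starts slack, swung so that the post is on its right (-y).
- hook (a point): centre of the hook's half circle (wire centre radius 7.5 mm, inside 5.5), which closes the hook away from the pivot; mid-wire height. 115 mm from the pivot when slack. Pull: 3 N at once, then 0.2 N per mm of stretch; over 55 mm (170 mm from the pivot) it is overstretched; stop at 65 mm. Hooked, the post lies in the half circle and holds the spring 13 to 22 mm stretched.
- mouth (a point): middle of the hook's mouth, on the centre line 16 mm nearer the pivot than hook. The mouth is open on the right (spring's -y) from the wire's end (8.5 mm right, 4 mm before hook) to 26 mm before hook; a straight wire bounds it 7.5 mm to the left. With the spring drawn out the post comes in from the right until it touches that wire, then slides into the half circle.
- eye (a point): centre of the round eye at the very end of the spring, 17 mm beyond the hook's centre: a level ring of 4 mm steel wire, clear opening about 11 mm, open above and below (clear down to the plate, 23 mm below mid-wire). The puller's pin goes into it from above.
- post_area (a point): middle of the area of the sealer's plate where the upright steel anchor post stands, at plate height (133.5 mm from the pivot). The post's axis may be up to 18 mm to either side along the sealer's x and up to 3.5 mm along its y from this point: its exact place must be felt (or seen). Post 8 mm diameter, head 13 mm across 29 to 33 mm above the plate, foot 36 x 24 x 4 mm.
- puller: spring puller, upright, 110 g: black square handle 20 x 20 mm, its faces along the puller's x and y, 5 to 65 mm above the origin; steel collar 26 mm diameter, 0 to 5 mm; below it a straight round shank 8 mm in diameter to 47 mm below, then a 6 mm round-ended pin to 60 mm below. Origin at the centre of the collar's underside, z up towards the handle.
- puller_tip (a point): lower end of the puller's pin, on its axis
- rack: tool rack, fixed to the bench: an upright behind (its +x) carries a level fork, top 85 mm above the bench, 8 mm thick, 43 mm wide. The slot between the two prongs is 15 mm wide, on the rack's x axis, open at the front (x = -32 mm), closed at x = +6 mm. The puller hangs in the slot by its collar, shank down, at about x = -6 mm (-14 to +2). Nothing stands higher than the fork. Origin on the bench.
- tape_dispenser: black tape dispenser, 170 x 62 mm, 110 mm high, origin under its middle
- card_stack: stack of paper cards 90 x 55 x 22 mm, origin under its middle
- tape_roll: clear tape roll lying flat, 84 mm diameter, 24 mm high, origin under its middle
- oil_tin: small round steel tin with a brass cap, 29 mm diameter, 29 mm high, on the sealer's plate; origin under its middle
- screwdriver: screwdriver with black handle, 180 mm, lying
- parts_tray: grey tray with compartments 120 x 160 x 30 mm, origin under its middle
- spray_jar: jar with white cap, 56 mm diameter, 100 mm high, origin under its middle
Mind the look-alikes: they are no part of the job. Leave any blue or purple look-alike of the puller alone.

How it is judged:
On the way, in this order (a step that is already met when the one before it is completed fails the run):
1. the puller stretches the spring (contact force between puller and spring above 3 N and distance between hook and spring above 0.125 m), for 0.1 s.
2. the hook holds by itself on the post, the spring stretched, the puller out of the eye (contact force between spring and anything else above 3 N and distance between hook and spring above 0.122 m and height (world z) of puller_tip above 0.045 m), for 0.2 s.
At the end, for the whole second after the job is handed in: The post alone holds the spring stretched: hook over 122 mm from the pivot, pull over 3 N. The puller hangs at rest by its collar in the rack's slot: origin -22 to +6 mm along it, within 6 mm of its middle, 80 to 90 mm above the bench, within 0.2 rad of upright (contact force between spring and anything else above 3 N and distance between hook and spring above 0.122 m and x of puller in the frame of rack between -0.022 and 0.006 m and y of puller in the frame of rack between -0.006 and 0.006 m and z of puller in the frame of rack between 0.08 and 0.09 m and angle between puller's own z axis and vertical below 0.2 rad and linear speed of puller below 0.02 m/s); the robot touches nothing.
It fails at once if the spring is overstretched (stretched by more than 55 mm) (distance between hook and spring above 0.17 m).
It fails at once if the puller is forced askew while its pin is at the spring (more than 0.1 rad from upright) (angle between puller's own z axis and vertical above 0.1 rad and contact force between puller and spring above 1 N).
It fails at once if the gripper or arm touches the spring (contact force between any of the fingers, the arm and spring above 0.5 N).
It fails at once if a bystander is moved by more than 30 mm (distance of any of tape_dispenser, card_stack, tape_roll, oil_tin, screwdriver, parts_tray, spray_jar from where it was at the start of the episode above 0.03 m).
It also fails if it takes over 72 s, if anything falls off the work surface, if the arm or the gripper's body presses on something with over 40 N, if the wrist force passes 120 N, or if a joint passes its speed limit or range.

## Robot

A 6-joint arm with a two-finger parallel gripper is mounted at the origin on the work surface. World frame = base frame: x ahead of the robot, y to its left, z up, the work surface at z = 0. Lengths are in m, angles in rad, forces in N, time in s.
With the tool pointing down it reaches from about 0.3 to 0.75 m from the base axis. Payload 8.5 kg.
Tool frame: the origin (TCP) lies midway between the tips of the shut fingers; the grasp point (between the pads) lies 19 mm behind it; z points along the fingers, y is the line along which they close (so a half turn about z gives the same grasp; the last joint's range is limited). The gripper opens to 85 mm and grips with 20 to 120 N. Pads are 22 mm wide; open, the fingers measure 114 mm over their backs; the gripper's body (76 mm by 85 mm) begins 54 mm behind the grasp point. The pads swing forward as they close: fully open they stand 13 mm farther back than shut.
Start: joints at [-1.436, 0.381, 1.297, -0, 1.464, -0.215], TCP at [0.188, -0.517, 0.231] pointing down, gripper open.
Joint ranges: [-3.11, 3.11], [-0.89, 2.33], [0.22, 2.48], [-1.42, 4.56], [0.17, 2.85], [-2.88, 2.88]. Speed limits (rad/s): [2.39, 2.39, 3.14, 3.14, 3.14, 3.14].

## Interface

Orientations are given as a rotation vector (axis times angle).
In Python, from station import status, capture, finish_job gives the robot as it stands.
- The arm moves only by the tool arm_command, never from a script. Its argument "steps" is one flat list of numbers, 7 for each row, row after row: the finger opening in mm, from 0 to 85.4, then the shift along the tool's x, y, z in mm, then the turn, a rotation vector about the tool's x, y, z in degrees. A call has 1 to 12 rows; each row is the pose to reach, as a shift and turn from the pose commanded when the call began, along the tool's axes at that moment; what a row does not reach only later rows make up. A row lasts 1/10 s, in which the tool goes at most 50 mm and 8.59 degrees, less where a joint would pass 70% of its speed; a pose out of reach is approached as far as the arm can. A call with a gripper value outside its range is refused whole. The fingers move at their own pace and stop on an object; the grip force is fixed at half the most. Time passes only in rows, so rows that repeat a pose let the fingers close. It gives the time, the measured TCP pose, the force, the opening and the grip force at its end, in the units of the state.
- status.state(): the state, without advancing time (a new reading comes with each control period).
- capture(name): name is "side" or "top" or "wrist"; returns a dict with "color" (480x640x3 uint8, red, green, blue), "fovy" (degrees; the focal length in pixels is half the picture's height over the tangent of half this angle, whatever the lens; pixels are square), "cx", "cy" (the principal point, pixels), "R" (3x3) and "t" (3): a world point X has camera coordinates R X + t; the wrist camera has in their place "hand_eye" (4x4, takes a point from camera to tool coordinates, whose origin is the TCP and whose axes are the flange's). Camera axes: x right, y down, z forward; pixel columns grow to the right and rows downward; lengths in m; the calibration is good to about 2 mm. A picture is of the moment at which its call begins: read the wrist's pose just before it. There is no depth.
- finish_job(): hands the job in; it is judged then, once.
The state is a dict: "clock": time; "joint_pos": joint angles; "dq": joint speeds; "effort": joint torques, N m; "position": TCP position; "orientation": TCP orientation; "contact_force": force on the tool from outside, world axes, zero at the start; "wrist_torque": the same for the moment, N m; "opening": finger opening in m; "gripper_force": force on a finger pad.
Only numpy, scipy, OpenCV 4.12 (cv2) and the standard library are available. Lean on these libraries where they do the work, as an engineer would, in place of code of your own. Each camera call takes 0.05 s, during which the arm holds its last target. There are 200 camera calls.

## Working session

There is one attempt and no reset: what is moved stays moved. The work goes in short steps, Python scripts to look and compute and a tool call to move; the robot and the scene stay as the last step left them, time stands still between calls to the robot, and variables do not carry over. Pictures are saved under pics/ and viewed, at most 10 in all, crops included, and the job is handed in when it is done.

Besides the shell and the picture viewer there is one more tool, called after "Emit:" as name(argument=value, ...) on one line, values as JSON. arm_command: Moves the arm, as the interface text tells. Its arguments: {"type":"object","properties":{"steps":{"type":"array"}},"required":["steps"]}

```bash
mkdir -p pics; ls; cat > h.py <<'E'
import numpy as np, cv2
from scipy.spatial.transform import Rotation as Ro
from station import status, capture, finish_job
def grab(n, f=None):
    s=status.state(); c=capture(n)
    if f: cv2.imwrite('pics/'+f, c['color'][:,:,::-1])
    c['f']=240/np.tan(np.radians(c['fovy'])/2)
    if 'hand_eye' in c:
        T=np.eye(4); T[:3,:3]=Ro.from_rotvec(s['orientation']).as_matrix(); T[:3,3]=s['position']
        W=T@np.array(c['hand_eye']); c['R']=W[:3,:3].T; c['t']=-c['R']@W[:3,3]
    c['R']=np.array(c['R']); c['t']=np.array(c['t'])
    return c
def ray(c,u,v):
    d=c['R'].T@np.array([(u-c['cx'])/c['f'],(v-c['cy'])/c['f'],1]); return -c['R'].T@c['t'], d
def onz(c,u,v,z):
    o,d=ray(c,u,v); return o+d*(z-o[2])/d[2]
def proj(c,X):
    p=c['R']@np.array(X)+c['t']; return p[:2]/p[2]*c['f']+[c['cx'],c['cy']]
E
python3 - <<'E'
from h import *
a=grab('top','top.png'); b=grab('side','side.png')
for c in(a,b): print(c['fovy'],c['f'],-c['R'].T@c['t'],c['R'].round(2).tolist(),c['cx'],c['cy'])
print(status.state())
E
```

```text
pics
47.93534133156111 539.8684401023454 [0.41355688 0.05484372 1.25557919] [[0.02, -1.0, 0.02], [-0.99, -0.03, -0.13], [0.13, -0.02, -0.99]] 320.9362470444895 235.97135842762825
56.78837103183785 443.9783989998595 [0.08431681 0.66337302 0.89001455] [[-0.77, -0.64, 0.01], [-0.47, 0.56, -0.68], [0.43, -0.53, -0.73]] 322.90439990952314 235.7793338167828
{'clock': 0.1, 'joint_pos': array([-1.43630526e+00,  3.81141966e-01,  1.29813820e+00, -2.49662519e-05,
        1.46360073e+00, -2.15305049e-01]), 'dq': array([-0.00122976, -0.00063597, -0.00147249,  0.00166275, -0.00057814,
        0.00033093]), 'effort': array([ 2.76467777e-03, -4.49220121e+01, -2.31659228e+01, -1.86529160e-04,
        3.58456215e-03,  2.04259095e-05]), 'position': array([ 0.18844281, -0.51644106,  0.23078213]), 'orientation': array([-3.09239613e+00, -5.46441470e-01, -4.27693920e-05]), 'contact_force': array([ 0.76314951,  1.01492413, -0.15299641]), 'wrist_torque': array([ 0.0604815 , -0.02982132,  0.02368195]), 'gripper_force': 0.0, 'opening': 0.08560731301183967}
```

View pics/top.png

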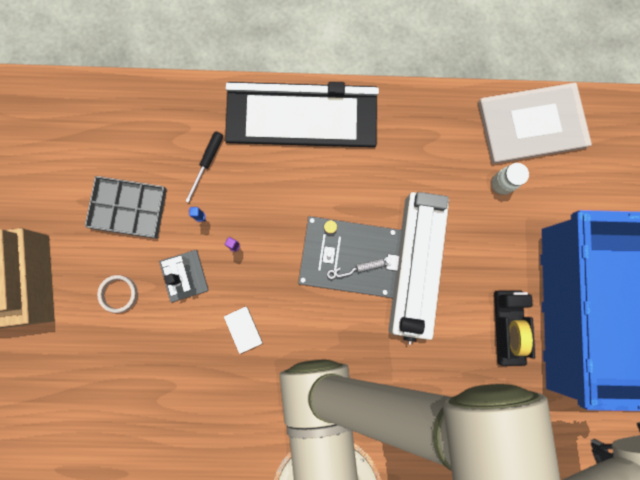

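View pics/side.png

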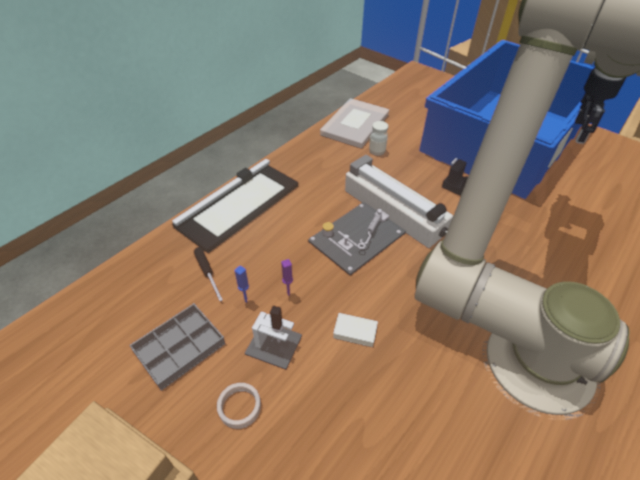

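The top view shows the rack with the puller at about (173,280). The spring runs from its pivot near (388,263) to the eye near (334,275), and the post area is near (328,255). I'll zoom in on both regions.

```bash
python3 - <<'E'
from h import *
a=cv2.imread('pics/top.png'); b=cv2.imread('pics/side.png')
A=cv2.resize(a[200:320,290:420],(400,369),interpolation=cv2.INTER_CUBIC)
B=cv2.resize(a[240:310,150:220],(400,400),interpolation=cv2.INTER_CUBIC)[:369]
C=cv2.resize(b[290:370,235:310],(210,224),interpolation=cv2.INTER_CUBIC)
D=cv2.resize(b[195:275,300:410],(308,224),interpolation=cv2.INTER_CUBIC)
top=np.hstack([A,B]); bot=np.zeros((224,800,3),np.uint8); bot[:,:210]=C; bot[:,400:708]=D
cv2.imwrite('pics/z.png',np.vstack([top,bot]))
c=grab('top')
for n,u,v,z in [('puller top',171,280,.15),('eye',333.5,275,.035),('pivot',390,262,.035),('post',328.5,255,.045),('tin',330,228,.03)]: print(n,onz(c,u,v,z))
E
```

```text
puller top [0.45652085 0.33299948 0.15      ]
eye [ 0.48105807 -0.00221886  0.035     ]
pivot [ 0.51369951 -0.13012935  0.035     ]
post [0.52520567 0.01041759 0.045     ]
tin [0.5888283  0.00774573 0.03      ]
```

View pics/z.png

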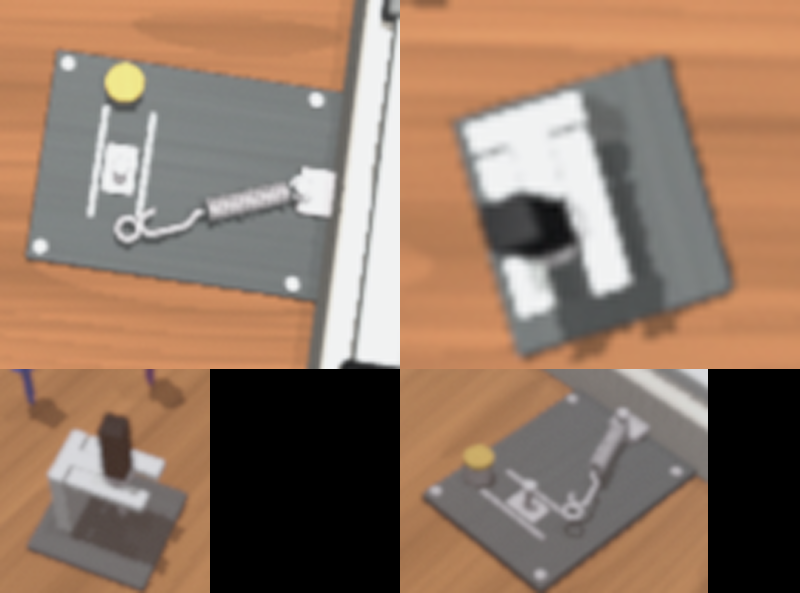

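The zoom shows the post head at about image (328.7,257), the eye at (331,274), and the slot opening towards image-bottom. I'll add a move helper and go above the puller.

```bash
cat >> h.py <<'E'
def to(p,yaw=None):
    s=status.state(); R=Ro.from_rotvec(s['orientation'])
    d=R.inv().apply(np.array(p)-s['position'])*1000
    r=np.zeros(3)
    if yaw is not None:  # tool x axis at yaw (deg), z down
        w=np.radians(yaw); T=np.array([[np.cos(w),np.sin(w),0],[np.sin(w),-np.cos(w),0],[0,0,-1]])
        r=np.degrees((R.inv()*Ro.from_matrix(T)).as_rotvec())
    print('shift',d.round(1),'turn',r.round(2))
def st():
    s=status.state(); m=Ro.from_rotvec(s['orientation']).as_matrix()
    print('t',s['clock'],'p',(s['position']*1000).round(1),'yaw',np.degrees(np.arctan2(m[1,0],m[0,0])).round(1),'z',m[:,2].round(3),'F',s['contact_force'].round(1),'op',s['opening'],'g',s['gripper_force'])
E
python3 - <<'E'
from h import *
c=capture('wrist'); print(np.array(c['hand_eye']).round(3).tolist(),c['fovy'],c['cx'],c['cy'])
to([.45,-.3,.32],12); to([.5,0.0,.32],12); to([.42,.32,.32],12)
E
```

```text
[[0.001, -0.964, -0.266, 0.068], [1.0, 0.001, -0.001, -0.001], [0.001, -0.266, 0.964, -0.142], [0.0, 0.0, 0.0, 1.0]] 64.40606195467045 320.75775073166153 245.87706957669272
shift [ 319.9 -113.8  -88.9] turn [-0.05 -0.01  8.04]
shift [ 469.7 -378.5  -88.6] turn [-0.05 -0.01  8.04]
shift [ 504.2 -706.6  -88.3] turn [-0.05 -0.01  8.04]
```

Emit:
arm_command(steps=[85,45,-16,-13,0,0,1,85,90,-32,-26,0,0,2,85,135,-48,-38,0,0,3,85,180,-64,-50,0,0,4,85,225,-80,-63,0,0,5,85,270,-96,-76,0,0,6,85,320,-114,-89,0,0,8,85,345,-155,-89,0,0,8,85,369,-199,-89,0,0,8,85,394,-243,-89,0,0,8,85,419,-288,-89,0,0,8,85,444,-333,-89,0,0,8])

```text
clock: 1.4
position: [0.4905, -0.0549, 0.3203]
orientation: [-3.124, -0.329, 0.0]
contact_force: [1.3, -0.2, 0.4]
opening: 0.0852
gripper_force: 0.0
```

```bash
python3 - <<'E'
from h import *
st(); to([.5,0.0,.32],12); to([.42,.32,.32],12)
E
```

```text
t 1.4 p [490.5 -54.9 320.3] yaw 12.0 z [-0.  0. -1.] F [ 1.3 -0.2  0.4] op 0.08515253586973216 g 0.0
shift [ 20.8 -51.7   0.3] turn [-0.    0.    0.03]
shift [ 9.200e+00 -3.814e+02  3.000e-01] turn [-0.    0.    0.03]
```

```bash
python3 - <<'E'
from h import *
c=grab('wrist','w1.png')
for X in [(.481,-.002,.035),(.514,-.13,.035),(.525,.01,.045)]: print(proj(c,X).round())
E
```

```text
[275. 201.]
[392. 197.]
[270. 161.]
```

Emit:
arm_command(steps=[85,1,-48,0,0,0,0,85,2,-96,0,0,0,0,85,3,-144,0,0,0,0,85,5,-192,0,0,0,0,85,6,-240,0,0,0,0,85,7,-288,0,0,0,0,85,8,-336,0,0,0,0,85,9,-381,0,0,0,0,85,9,-381,0,0,0,0,85,9,-381,0,0,0,0])

```text
clock: 2.45
position: [0.4196, 0.3181, 0.3199]
orientation: [3.123, 0.333, -0.001]
contact_force: [0.1, 0.2, -0.3]
opening: 0.0852
gripper_force: 0.0
```

```bash
python3 - <<'E'
from h import *
c=grab('wrist','w2.png'); st()
print(proj(c,(.4565,.333,.15)),proj(c,(.456,.333,.085)))
a=cv2.imread('pics/w1.png');b=cv2.imread('pics/w2.png')
cv2.imwrite('pics/w12.png',np.hstack([a[:,120:520],b[:,120:520]]))
E
```

```text
t 2.5 p [419.9 317.2 320.1] yaw 12.1 z [-0.    -0.001 -1.   ] F [0.9 0.6 0.2] op 0.08490641720668736 g 0.0
[314.43124402 177.13758686] [315.44030919 171.44908123]
```

View pics/w12.png

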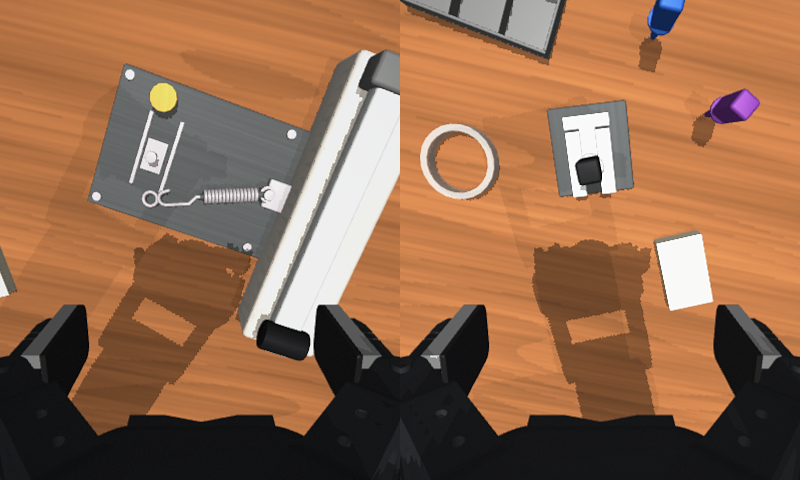

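The left view shows the eye at (270,198), pivot at (388,195) and post head at (272,157). The right view shows the handle top near (308,166). I'll measure these by masks and zoom once.

```bash
python3 - <<'E'
from h import *
b=cv2.imread('pics/w2.png'); c=grab('wrist'); st()
roi=np.zeros(b.shape[:2],np.uint8); roi[90:215,255:365]=1
def blob(m):
    cs,_=cv2.findContours((m&roi).astype(np.uint8),0,2); k=max(cs,key=cv2.contourArea); return k
k=blob(b.max(2)<45); print('dark',cv2.boundingRect(k),cv2.minAreaRect(k),cv2.approxPolyDP(k,2,True).reshape(-1,2).tolist())
k=blob(b.min(2)>200); print('white',cv2.minAreaRect(k),cv2.approxPolyDP(k,2,True).reshape(-1,2).tolist())
A=cv2.resize(b[90:200,255:365],(500,500),interpolation=cv2.INTER_CUBIC)
g=cv2.resize(cv2.convertScaleAbs(b[145:190,285:330],alpha=3,beta=0),(300,300),interpolation=cv2.INTER_CUBIC)
o=np.zeros((500,800,3),np.uint8); o[:,:500]=A; o[:300,500:]=g; cv2.imwrite('pics/z2.png',o)
E
```

```text
t 2.55 p [420.2 316.7 320.2] yaw 12.0 z [-0. -0. -1.] F [-0.1 -0.1 -0.2] op 0.08522337532274223 g 0.0
dark (296, 156, 26, 29) ((308.6153869628906, 170.57691955566406), (26.083446502685547, 23.730051040649414), 78.69007110595703) [[317, 156], [301, 159], [296, 164], [300, 184], [320, 181], [321, 172]]
white ((309.5461730957031, 154.36924743652344), (80.74661254882812, 46.14091873168945), 82.87498474121094) [[327, 112], [282, 118], [284, 129], [299, 129], [285, 133], [294, 196], [306, 195], [305, 190], [301, 190], [297, 182], [294, 163], [300, 157], [317, 153], [321, 168], [324, 170], [322, 192], [335, 191], [328, 128], [314, 128], [316, 125], [328, 124]]
```

View pics/z2.png

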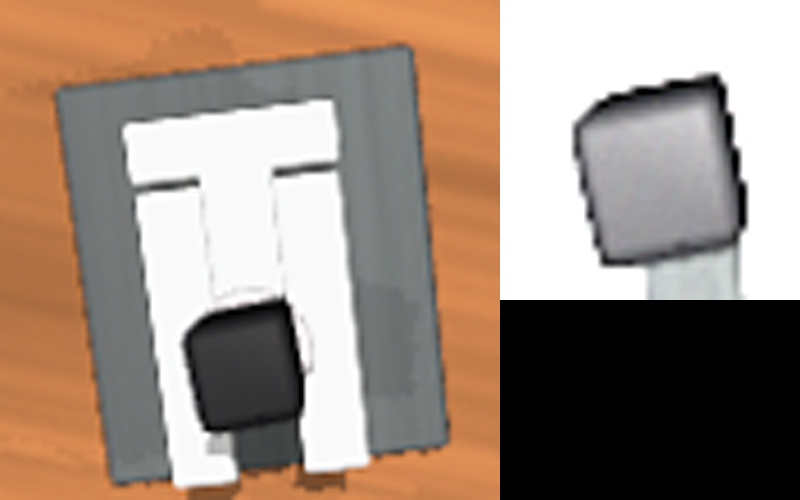

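```bash
python3 - <<'E'
from h import *
c=grab('wrist'); st()
P=onz(c,309,172,.15); print('handle',P)
L=[onz(c,*q,.085)[:2] for q in [(294,196.5),(335,192),(314.5,194),(285,133),(328,128)]]
print('front L,R,mid,back L,R',np.round(L,4).tolist())
f=(L[0]+L[1])/2; bk=(L[3]+L[4])/2; d=bk-f; yaw=np.degrees(np.arctan2(d[1],d[0])); print('yaw',yaw, np.linalg.norm(L[0]-L[1]))
u=d/np.linalg.norm(d); o=f+u*.032; print('rack origin',o,'puller in rack',u@(P[:2]-o), np.array([-u[1],u[0]])@(P[:2]-o))
to([P[0],P[1],.20],21.4); to([P[0],P[1],.098],21.4)
c1=None
E
```

```text
t 2.6 p [420.4 316.5 320.4] yaw 12.0 z [-0. -0. -1.] F [-1.   0.6  0.3] op 0.08508444067681488 g 0.0
handle [0.46027475 0.3367444  0.15      ]
front L,R,mid,back L,R [[0.4283, 0.3474], [0.4411, 0.3086], [0.435, 0.328], [0.4859, 0.3673], [0.4988, 0.3283]]
yaw 18.932721981262493 0.04089562477213522
rack origin [0.46499684 0.33840213] puller in rack -0.005004487620726933 -3.592842183969283e-05
shift [ 43.2 -11.6 120.4] turn [ 0.01  0.   -9.45]
shift [ 43.3 -11.6 222.4] turn [ 0.01  0.   -9.45]
```

Emit:
arm_command(steps=[60,22,-6,40,0,0,-5,60,43,-12,80,0,0,-9.5,60,43,-12,120,0,0,-9.5,60,43,-12,160,0,0,-9.5,60,43,-12,195,0,0,-9.5,60,43,-12,215,0,0,-9.5,60,43,-12,226,0,0,-9.5,60,43,-12,226,0,0,-9.5,10,43,-12,226,0,0,-9.5,10,43,-12,226,0,0,-9.5,10,43,-12,226,0,0,-9.5,10,43,-12,226,0,0,-9.5])

```text
clock: 3.8
position: [0.46, 0.3384, 0.0956]
orientation: [-3.086, -0.587, -0.003]
contact_force: [-0.8, -1.2, 6.4]
opening: 0.0191
gripper_force: 58.6
```

Emit:
arm_command(steps=[10,0,0,0,0,0,0,10,0,0,0,0,0,0,10,0,0,0,0,0,0])

```text
clock: 4.1
position: [0.46, 0.3384, 0.0956]
orientation: [-3.086, -0.587, -0.003]
contact_force: [0.5, -2.0, 6.9]
opening: 0.0195
gripper_force: 58.6
```

```bash
python3 - <<'E'
from h import *
st()
E
```

```text
t 4.1 p [460.  338.4  95.6] yaw 21.6 z [ 0.002  0.001 -1.   ] F [ 0.5 -2.   6.9] op 0.019488537386402372 g 58.565656542778015
```

```bash
python3 - <<'E'
from h import *
to([.46,.3384,.19]);to([.46,0,.20],5)
E
```

```text
shift [  0.2   0.  -94.4] turn [0. 0. 0.]
shift [-124.   314.8 -104.7] turn [-1.000e-02 -1.300e-01  1.655e+01]
```

Emit:
arm_command(steps=[10,0,0,-15,0,0,0,10,0,0,-40,0,0,0,10,0,0,-65,0,0,0,10,0,0,-94,0,0,0,10,-10,25,-100,0,0,1,10,-25,63,-104,0,0,3,10,-41,105,-104,0,0,5,10,-57,145,-104,0,0,8,10,-73,185,-104,0,0,10,10,-89,226,-104,0,0,12,10,-105,267,-104,0,0,14,10,-120,304,-104,0,0,16.5])

```text
clock: 5.3
position: [0.4592, 0.0096, 0.1986]
orientation: [3.139, 0.135, 0.001]
contact_force: [0.8, 0.2, -1.0]
opening: 0.0194
gripper_force: 58.7
```

Emit:
arm_command(steps=[10,-1,10,0,0,0,0,10,-1,10,0,0,0,0,10,-1,10,0,0,0,0,10,-1,10,0,0,0,0])

```text
clock: 5.7
position: [0.4593, 0.0026, 0.1983]
orientation: [-3.138, -0.141, 0.0]
contact_force: [0.6, -0.3, -1.3]
opening: 0.0193
gripper_force: 58.9
```

```bash
python3 - <<'E'
from h import *
st(); c=grab('wrist','w3.png'); s=status.state()
t=grab('top','t3.png'); b=cv2.imread('pics/w3.png')
R=Ro.from_rotvec(s['orientation']).as_matrix(); tip=s['position']+R[:,2]*.0706
print('tip proj',proj(c,tip),'eye',proj(c,(.481,-.002,.035)),'post',proj(c,(.52,.01,.045)))
np.savez('c3.npz',R=c['R'],t=c['t'],f=c['f'],cx=c['cx'],cy=c['cy'])
E
```

```text
t 5.7 p [459.3   2.6 198.3] yaw 5.2 z [-0.  0. -1.] F [ 0.6 -0.3 -1.3] op 0.019328074195531474 g 58.865604400634766
tip proj [323.766502   260.29967978] eye [331.20991872 200.40153972] post [320.73593775 149.59104349]
```

View pics/w3.png

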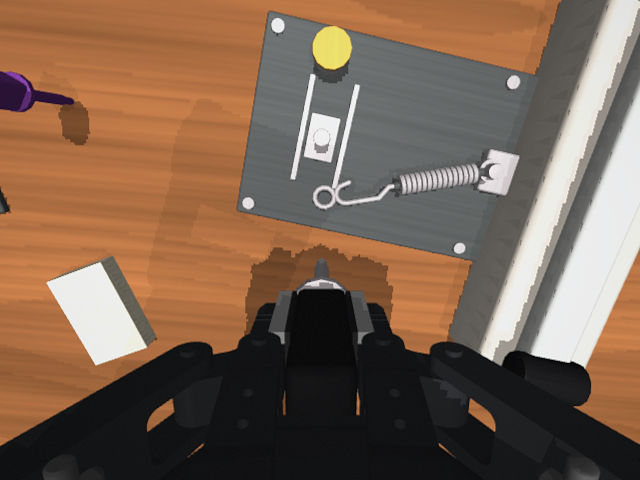

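The pin tip is at about (321,262), the eye at (324,196), the post head at (321,137) and the pivot at (492,172). The next script refines these numerically.

```bash
python3 - <<'E'
from h import *
b=cv2.imread('pics/w3.png'); c=dict(np.load('c3.npz'))
g=b.min(2)
m=(g>140).astype(np.uint8)
cs,h=cv2.findContours(m[175:220,300:360],cv2.RETR_CCOMP,cv2.CHAIN_APPROX_NONE)
for k,hh in zip(cs,h[0]):
    if hh[3]>=0 and len(k)>6:
        (x,y),r=cv2.minEnclosingCircle(k); M=k.reshape(-1,2).mean(0)
        print('hole',x+300,y+175,r,M+[300,175]); e=onz(c,M[0]+300,M[1]+175,.035); print('eye',e)
def cen(x0,x1,y0,y1,th):
    q=b[y0:y1,x0:x1].min(2)>th; yy,xx=np.nonzero(q); return xx.min()+x0,xx.max()+x0,yy.min()+y0,yy.max()+y0
print('foot',cen(302,342,108,165,150))
for nm,u,v,z in [('post head',321,136.5,.045),('foot',322.5,137.5,.016),('pivot',492.5,172,.037),('plate hole TL',278,25.5,.012),('TR',513.5,82,.012),('BL',248.5,203.5,.012),('BR',460,248,.012)]: print(nm,onz(c,u,v,z).round(4))
A=cv2.resize(b[110:215,290:360],(400,600),interpolation=cv2.INTER_CUBIC);B=cv2.resize(b[240:300,290:350],(400,400),interpolation=cv2.INTER_CUBIC);B=np.vstack([B,np.zeros((200,400,3),np.uint8)])
cv2.imwrite('pics/z3.png',np.hstack([A,B]))
E
```

```text
hole 323.9173221588135 196.8385829925537 8.42306137084961 [323.84444444 196.8       ]
eye [0.48335718 0.00417977 0.035     ]
foot (np.int64(302), np.int64(341), np.int64(108), np.int64(164))
post head [0.5295 0.0107 0.045 ]
foot [0.5291 0.0094 0.016 ]
pivot [ 0.515  -0.1257  0.037 ]
plate hole TL [0.6088 0.0512 0.012 ]
TR [ 0.5854 -0.1388  0.012 ]
BL [0.4684 0.0684 0.012 ]
BR [ 0.4454 -0.122   0.012 ]
```

View pics/z3.png

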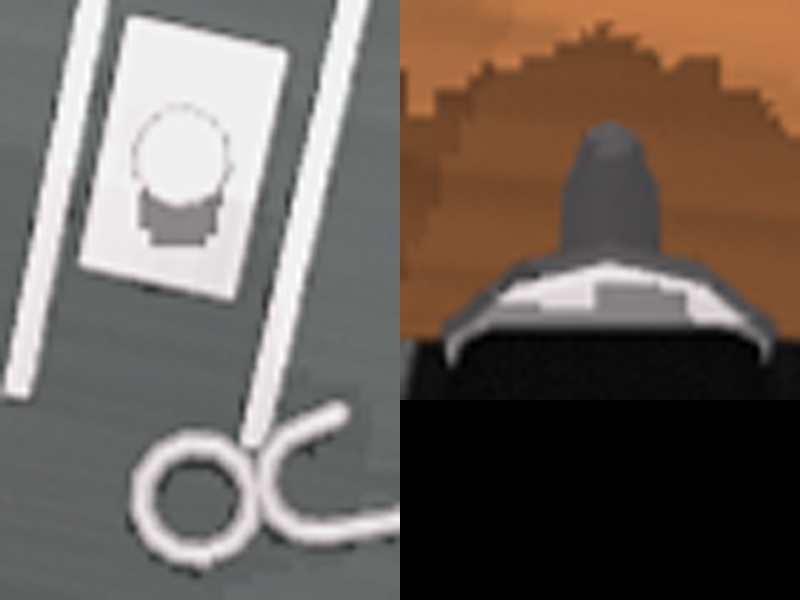

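```bash
python3 - <<'E'
from h import *
c=dict(np.load('c3.npz')); st(); s=status.state()
tip=onz(c,321.3,260.3,.1277); eye=onz(c,324.3,196.9,.035); post=onz(c,321.9,137.3,.045)
print(tip,eye,post); d=eye-tip
p=s['position']+[d[0],d[1],0]; p[2]=.046+.0706+.004; print(p); to(p,5)
E
```

```text
t 5.8 p [459.3   2.4 198.3] yaw 5.2 z [-0.  0. -1.] F [-0.8  0.2 -1.4] op 0.018928223474601467 g 58.86546850204468
[0.45917965 0.00402804 0.1277    ] [0.48331017 0.00380763 0.035     ] [0.52893914 0.00993889 0.045     ]
[0.48347606 0.0022279  0.1206    ]
shift [24.   2.4 77.7] turn [-0.01  0.    0.15]
```

Emit:
arm_command(steps=[10,8,1,20,0,0,0,10,16,2,40,0,0,0,10,24,2.4,60,0,0,0,10,24,2.4,78,0,0,0,10,24,2.4,78,0,0,0,10,24,2.4,78,0,0,0])

```text
clock: 6.4
position: [0.4836, 0.0015, 0.1207]
orientation: [-3.138, -0.14, 0.0]
contact_force: [0.9, -0.9, -1.3]
opening: 0.0193
gripper_force: 58.9
```

```bash
python3 - <<'E'
from h import *
st(); c=grab('wrist','w4.png'); b=cv2.imread('pics/w4.png')
np.savez('c4.npz',R=c['R'],t=c['t'],f=c['f'],cx=c['cx'],cy=c['cy'])
print('eye proj',proj(c,(.4833,.0038,.035)), 'origin crop 250,180 x4')
A=cv2.resize(b[150:290,230:430],(800,560),interpolation=cv2.INTER_CUBIC)
cv2.imwrite('pics/z4.png',A)
E
```

```text
t 6.4 p [483.6   1.5 120.7] yaw 5.1 z [-0.  0. -1.] F [ 0.9 -0.9 -1.3] op 0.019344928555966725 g 58.900877237319946
eye proj [319.85899778 253.15692437] origin crop 250,180 x4
```

View pics/z4.png

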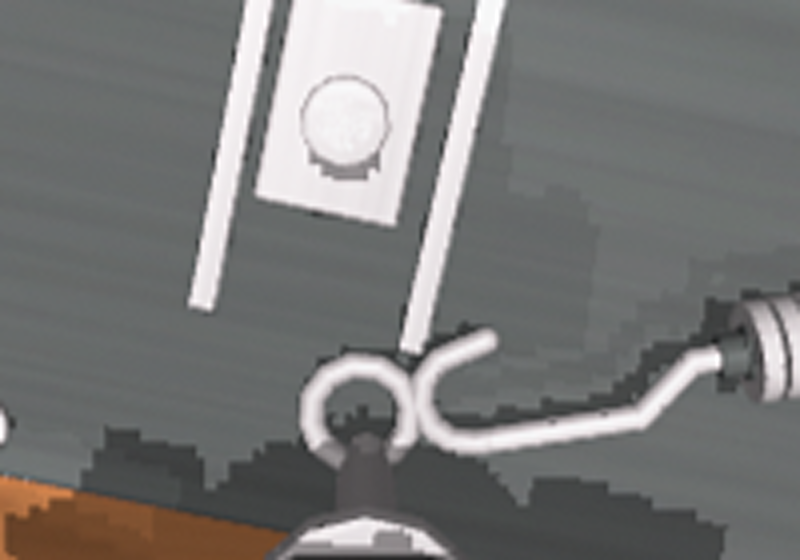

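The eye centre is at px (319.8,252.8) and the pin tip at about (321.5,259.5), so the pin is nearly over the eye.

```bash
python3 - <<'E'
from h import *
c=dict(np.load('c4.npz')); s=status.state()
tip=onz(c,321.5,259.7,.0501); eye=onz(c,319.8,252.9,.035); post=onz(c,230+345/4,150+121/4,.045)
piv=onz(dict(np.load('c3.npz')),492.5,172,.037)
print(tip,eye,post,piv); d=eye-tip; p=s['position']+[d[0],d[1],0]; p[2]=.022+.0706; to(p)
print(np.linalg.norm((eye-piv)[:2]),np.linalg.norm((post-piv)[:2]))
E
```

```text
[0.48387457 0.00283462 0.0501    ] [0.48346331 0.00385151 0.035     ] [0.52901229 0.00988905 0.045     ] [ 0.51503192 -0.12573204  0.037     ]
shift [-0.4 -1.1 28.6] turn [0. 0. 0.]
0.13337344338042512 0.13633976562234879
```

Emit:
arm_command(steps=[10,-0.4,-1.1,5,0,0,0,10,-0.4,-1.1,10,0,0,0,10,-0.4,-1.1,15,0,0,0,10,-0.4,-1.1,15,0,0,0])

```text
clock: 6.85
position: [0.4827, 0.0022, 0.1047]
orientation: [-3.138, -0.138, 0.002]
contact_force: [-0.2, -1.1, -1.8]
opening: 0.0192
gripper_force: 58.9
```

Emit:
arm_command(steps=[10,0,0,5,0,0,0,10,0,0,10,0,0,0,10,0,0,14,0,0,0,10,0,0,14,0,0,0])

```text
clock: 7.25
position: [0.4827, 0.0022, 0.0907]
orientation: [-3.138, -0.138, 0.002]
contact_force: [-0.1, -0.1, -1.0]
opening: 0.0195
gripper_force: 58.9
```

```bash
python3 - <<'E'
from h import *
st(); c=grab('wrist','w5.png'); b=cv2.imread('pics/w5.png')
np.savez('c5.npz',R=c['R'],t=c['t'],f=c['f'],cx=c['cx'],cy=c['cy'])
cv2.imwrite('pics/z5.png',cv2.resize(b[150:300,230:430],(800,600),interpolation=cv2.INTER_CUBIC))
E
```

```text
t 7.25 p [482.7   2.2  90.7] yaw 5.0 z [-0.001  0.    -1.   ] F [-0.1 -0.1 -1. ] op 0.019463309161014943 g 58.900575041770935
```

View pics/z5.png

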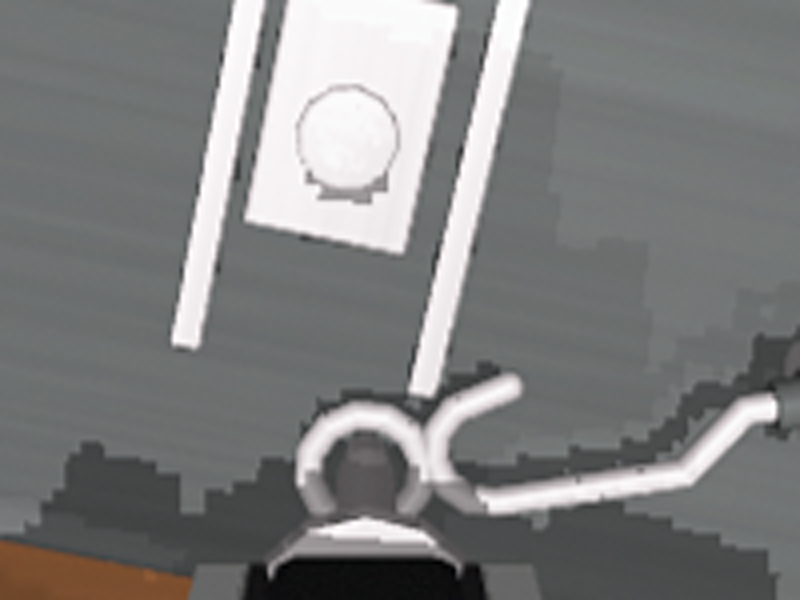

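The pin is in the eye. I'll stretch partly and check force and tilt.

Emit:
arm_command(steps=[10,-0.6,-4,0,0,0,0,10,-1.2,-8,0,0,0,0,10,-1.8,-12,0,0,0,0,10,-2.4,-16,0,0,0,0,10,-3,-20,0,0,0,0,10,-3,-20,0,0,0,0,10,-3,-20,0,0,0,0])

```text
clock: 8.0
position: [0.4787, 0.0215, 0.0916]
orientation: [3.137, 0.139, 0.002]
contact_force: [2.1, -6.1, -1.3]
opening: 0.0194
gripper_force: 58.9
```

```bash
python3 - <<'E'
from h import *
st(); c=grab('wrist','w6.png'); b=cv2.imread('pics/w6.png'); t=grab('top','t6.png')
np.savez('c6.npz',R=c['R'],t=c['t'],f=c['f'],cx=c['cx'],cy=c['cy'])
A=cv2.resize(b[140:340,200:440],(720,600),interpolation=cv2.INTER_CUBIC)
cv2.imwrite('pics/z6.png',A)
E
```

```text
t 8.0 p [478.7  21.5  91.6] yaw 5.1 z [ 0.001 -0.002 -1.   ] F [ 2.1 -6.1 -1.3] op 0.01944940466592328 g 58.8595587015152
```

View pics/z6.png

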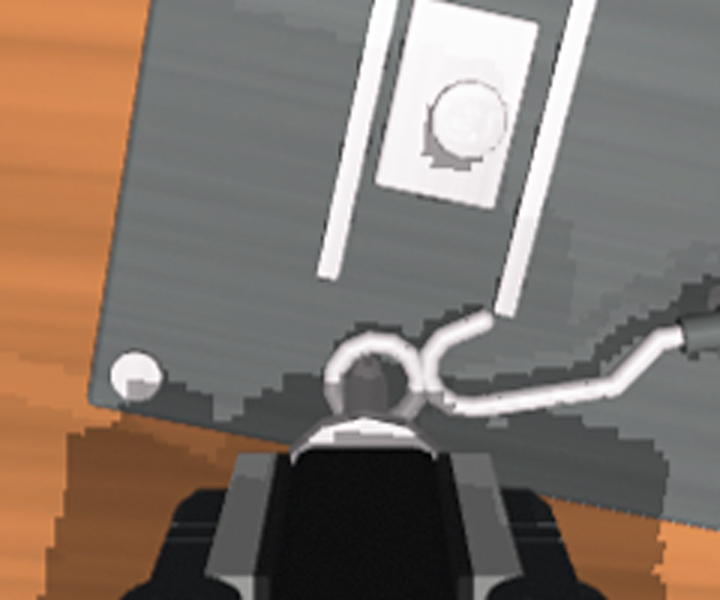

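The post head is at px about (356,180), the eye is held on the pin, and there is no visible tilt. The force of 6.4 N means about 17 mm of stretch, so I'll add 18 mm more.

Emit:
arm_command(steps=[10,-0.6,-4,0,0,0,0,10,-1.2,-8,0,0,0,0,10,-1.8,-12,0,0,0,0,10,-2.3,-15,0,0,0,0,10,-2.7,-18,0,0,0,0,10,-2.7,-18,0,0,0,0,10,-2.7,-18,0,0,0,0])

```text
clock: 8.8
position: [0.4749, 0.0386, 0.0918]
orientation: [3.136, 0.139, 0.004]
contact_force: [2.7, -10.0, -1.2]
opening: 0.0197
gripper_force: 59.0
```

```bash
python3 - <<'E'
from h import *
st(); s=status.state(); c=grab('wrist','w7.png')
piv=np.array([.515,-.1257]); post=np.array([.529,.0099])
r=s['position'][:2]-piv; R=np.linalg.norm(r); a=np.degrees(np.arctan2(r[1],r[0])); pp=post-piv
ap=np.degrees(np.arctan2(pp[1],pp[0])); print(R,a,'post',np.linalg.norm(pp),ap)
# mouth: post 1.5mm left when touching -> axis angle ap - 1.5/136
for aa in (100,96,92,89.5,88,86.5,85,84,83,82):
    w=np.radians(aa); q=piv+R*np.array([np.cos(w),np.sin(w)]); print(aa,end=' '); to([q[0],q[1],s['position'][2]])
b=cv2.imread('pics/w7.png'); cv2.imwrite('pics/z7.png',cv2.resize(b[140:340,200:440],(720,600),interpolation=cv2.INTER_CUBIC))
E
```

```text
t 8.8 p [474.9  38.6  91.8] yaw 5.1 z [ 0.002 -0.003 -1.   ] F [  2.7 -10.   -1.2] op 0.019681523690942452 g 59.00408148765564
0.16910427300613537 103.73138645514794 post 0.13632079811972933 84.10539185296446
100 shift [10.9 -1.4  0. ] turn [0. 0. 0.]
96 shift [22.7 -2.   0.1] turn [0. 0. 0.]
92 shift [34.5 -1.7  0.1] turn [0. 0. 0.]
89.5 shift [41.9 -1.2  0.1] turn [0. 0. 0.]
88 shift [46.3 -0.7  0.1] turn [0. 0. 0.]
86.5 shift [50.6 -0.1  0.1] turn [0. 0. 0.]
85 shift [55.   0.6  0.1] turn [0. 0. 0.]
84 shift [57.9  1.2  0.1] turn [0. 0. 0.]
83 shift [60.8  1.8  0.2] turn [0. 0. 0.]
82 shift [63.7  2.4  0.2] turn [0. 0. 0.]
```

Emit:
arm_command(steps=[10,5.5,-0.8,0,0,0,0,10,10.9,-1.4,0,0,0,0,10,16.8,-1.8,0,0,0,0,10,22.7,-2,0,0,0,0,10,28.6,-1.9,0,0,0,0,10,34.5,-1.7,0,0,0,0,10,38,-1.5,0,0,0,0,10,41.9,-1.2,0,0,0,0,10,41.9,-1.2,0,0,0,0,10,41.9,-1.2,0,0,0,0])

```text
clock: 9.85
position: [0.5156, 0.0433, 0.0914]
orientation: [3.136, 0.139, -0.001]
contact_force: [0.2, -9.1, -1.3]
opening: 0.019
gripper_force: 59.2
```

```bash
python3 - <<'E'
from h import *
st(); s=status.state(); c=grab('wrist','w8.png'); st()
np.savez('c8.npz',R=c['R'],t=c['t'],f=c['f'],cx=c['cx'],cy=c['cy'])
g=cv2.imread('pics/w8.png').min(2)
print('post',proj(c,(.529,.0099,.045)),'eye',proj(c,(s['position'][0]+.0008,s['position'][1]-.001,.035)))
# coarse ascii view of bright parts, 2px cells
x0,x1,y0,y1=290,450,180,290
m=g[y0:y1,x0:x1].reshape((y1-y0)//2,2,(x1-x0)//2,2).mean((1,3))
for i,r in enumerate(m): print(y0+2*i,''.join('#' if v>200 else '+' if v>150 else '.' if v>90 else ' ' for v in r))
E
```

```text
t 9.85 p [515.6  43.3  91.4] yaw 5.1 z [-0.    -0.003 -1.   ] F [ 0.2 -9.1 -1.3] op 0.01904688943597504 g 59.15203928947449
t 9.9 p [515.6  43.3  91.4] yaw 5.1 z [-0.    -0.003 -1.   ] F [ 0.5 -9.9 -1.6] op 0.019403283981089398 g 59.15071964263916
post [390.33959815 255.40706426] eye [325.49142805 266.91231317]
180 ....................................+###+++++++++++++++++++++++++++++####.++....
182 ....................................####++++++++.++++++++++++++++++.####++++++++
184 ....................................####++++++++++.+.++++++++++++++.####+.++++++
186 ...................................+####.+++++++++++++.++...++++++++####.......+
188 ...................................+###+..++++++++++++++++++.......+###+.+......
190 ...................................####+.......++++++++++++++++....####+.++++...
192 ...................................####...............+++++++++++..####.........
194 ..................................+####.......+..........++++++++.+###+.........
196 ..................................+###+......................++++.####+++.......
198 ..................
[... 3187 characters left out ...]
........            
274           ++........   .++++...........................##++.....+##++.......... 
276           .+........ ..++++++. ........................+++....+######...........
278           .....++......++.+++.. ..    .............   .#+#+..+#######...........
280         ...++######++...++++++......       ...........+###.+#####+++............
282        .+##############+.+++++++....+++++.........  ..+##+######.... ...........
284      ..+################+.+..++++++++######+++.........++#####+......... ..... .
286     ...++++++####+########.....+++++######+#+++++++++++######...................
288    ..++..................+.... ......++##+++++++++#+###+#++. ...................
```

Emit:
arm_command(steps=[10,2.2,0.2,0,0,0,0,10,4.4,0.5,0,0,0,0,10,6.5,0.8,0,0,0,0,10,8.7,1.1,0,0,0,0,10,10,1.3,0,0,0,0,10,11.5,1.5,0,0,0,0,10,11.5,1.5,0,0,0,0])

```text
clock: 10.6
position: [0.527, 0.0428, 0.0913]
orientation: [3.136, 0.139, -0.001]
contact_force: [-0.8, -9.4, -1.4]
opening: 0.0197
gripper_force: 59.2
```

Emit:
arm_command(steps=[10,1,0.2,0,0,0,0,10,2,0.4,0,0,0,0,10,2,0.4,0,0,0,0])

```text
clock: 10.9
position: [0.529, 0.0426, 0.0913]
orientation: [3.136, 0.139, -0.002]
contact_force: [-1.4, -10.6, -0.2]
opening: 0.0191
gripper_force: 59.2
```

Emit:
arm_command(steps=[10,1,0.2,0,0,0,0,10,2,0.4,0,0,0,0,10,2,0.4,0,0,0,0])

```text
clock: 11.2
position: [0.5309, 0.0424, 0.0913]
orientation: [3.136, 0.139, -0.002]
contact_force: [-1.2, -9.4, -1.2]
opening: 0.0192
gripper_force: 59.2
```

Emit:
arm_command(steps=[10,1,0.2,0,0,0,0,10,1.8,0.4,0,0,0,0,10,1.8,0.4,0,0,0,0])

```text
clock: 11.5
position: [0.5327, 0.0422, 0.0912]
orientation: [3.136, 0.139, -0.002]
contact_force: [-0.6, -9.7, -1.0]
opening: 0.0195
gripper_force: 59.2
```

Emit:
arm_command(steps=[10,1,0.2,0,0,0,0,10,1.8,0.4,0,0,0,0,10,1.8,0.4,0,0,0,0])

```text
clock: 11.8
position: [0.5345, 0.0419, 0.0912]
orientation: [3.136, 0.139, -0.002]
contact_force: [-1.5, -9.0, -1.7]
opening: 0.0196
gripper_force: 59.2
```

Emit:
arm_command(steps=[10,1,0.2,0,0,0,0,10,1.8,0.4,0,0,0,0,10,1.8,0.4,0,0,0,0])

```text
clock: 12.1
position: [0.536, 0.0417, 0.0911]
orientation: [3.136, 0.139, -0.004]
contact_force: [-1.8, -10.2, -0.5]
opening: 0.0192
gripper_force: 59.2
```

Emit:
arm_command(steps=[10,1,0.2,0,0,0,0,10,1.8,0.4,0,0,0,0,10,1.8,0.4,0,0,0,0])

```text
clock: 12.4
position: [0.5369, 0.0416, 0.0909]
orientation: [3.136, 0.139, -0.007]
contact_force: [-5.2, -10.1, 0.0]
opening: 0.0194
gripper_force: 59.4
```

```bash
python3 - <<'E'
from h import *
st(); s=status.state(); c=grab('wrist','w9.png'); st()
g=cv2.imread('pics/w9.png').min(2)
print('post',proj(c,(.529,.0099,.045)),'eye',proj(c,(s['position'][0]+.0008,s['position'][1]-.001,.035)))
x0,x1,y0,y1=290,450,230,300
m=g[y0:y1,x0:x1].reshape((y1-y0)//2,2,(x1-x0)//2,2).mean((1,3))
for i,r in enumerate(m): print(y0+2*i,''.join('#' if v>215 else '*' if v>185 else '+' if v>150 else '.' if v>90 else ' ' for v in r))
E
```

```text
t 12.4 p [536.9  41.6  90.9] yaw 5.1 z [-0.005 -0.002 -1.   ] F [ -5.2 -10.1   0. ] op 0.019363508849701234 g 59.42080914974213
t 12.45 p [536.9  41.6  90.9] yaw 5.1 z [-0.005 -0.002 -1.   ] F [-4.7 -9.6 -0.3] op 0.01961210531818938 g 59.42146182060242
post [381.89893762 293.21259199] eye [325.58190156 266.74639928]
230 ...............................####.......................+++.*###+.............
232 ...............................###*...........................####+++...........
234 ...............................###+...........................###*..............
236 ..............................+###...........................+###+..............
238 ..............................*###...........................*###...............
240 ..............................####...........................####...............
242 .............................+###*..+++.....................+###*...............
244 .............................+###+..#####*++.......+........*###+...............
246 .............................*###..+##########*+............####................
248 .............
[... 1492 characters left out ...]
....     .     .....
284       ..******##########+.++...*********+.###***#+.....***........         .....
286      ..+++++++++++++****+...+..+********.####*****+.. +**+... ....        ......
288    ..++..................+...++....++**++##********...***.  ..*##**. ...      ..
290 .  ...                     . ...........*##********+ .***....+*####*......... ..
292 .  ..                         .......++.*##********+ .**+..++******.......... ..
294                                ......**++**********+.++..++***+.... ......... ..
296                                ......++++**********+...++***+..  .    ....... ..
298                                ......+**+************++***+.. .. ....   ........
```

Contact with the post shows about 4 N lateral, with the post inside the mouth. I'll ease the hook back towards the pivot.

Emit:
arm_command(steps=[10,-0.5,2,0,0,0,0,10,-0.9,4,0,0,0,0,10,-1.3,6,0,0,0,0,10,-1.8,8,0,0,0,0,10,-1.8,8,0,0,0,0])

```text
clock: 12.95
position: [0.5358, 0.0338, 0.0909]
orientation: [3.137, 0.139, -0.007]
contact_force: [-4.2, -8.6, -0.6]
opening: 0.0195
gripper_force: 59.1
```

Emit:
arm_command(steps=[10,-0.4,2,0,0,0,0,10,-0.4,2,0,0,0,0])

```text
clock: 13.15
position: [0.5356, 0.0318, 0.0908]
orientation: [3.137, 0.139, -0.007]
contact_force: [-4.8, -7.3, -0.9]
opening: 0.0191
gripper_force: 59.1
```

Emit:
arm_command(steps=[10,-0.4,2,0,0,0,0,10,-0.4,2,0,0,0,0])

```text
clock: 13.35
position: [0.5354, 0.0299, 0.0908]
orientation: [3.137, 0.139, -0.007]
contact_force: [-4.2, -7.1, -0.9]
opening: 0.0194
gripper_force: 59.1
```

Emit:
arm_command(steps=[10,-0.4,2,0,0,0,0,10,-0.4,2,0,0,0,0])

```text
clock: 13.55
position: [0.5351, 0.0282, 0.0908]
orientation: [3.138, 0.139, -0.007]
contact_force: [-4.1, -5.1, -1.1]
opening: 0.0193
gripper_force: 59.2
```

Emit:
arm_command(steps=[10,-0.3,1.5,0,0,0,0,10,-0.3,1.5,0,0,0,0])

```text
clock: 13.75
position: [0.5352, 0.027, 0.0909]
orientation: [-3.138, -0.138, 0.006]
contact_force: [-4.6, -3.6, -1.0]
opening: 0.0194
gripper_force: 59.3
```

Emit:
arm_command(steps=[10,-0.3,1.5,0,0,0,0,10,-0.3,1.5,0,0,0,0])

```text
clock: 13.95
position: [0.5358, 0.0256, 0.091]
orientation: [-3.138, -0.138, 0.003]
contact_force: [-4.0, -1.3, -1.9]
opening: 0.0192
gripper_force: 59.3
```

Emit:
arm_command(steps=[10,-0.5,1,0,0,0,0,10,-1,1.5,0,0,0,0,10,-1,1.5,0,0,0,0])

```text
clock: 14.25
position: [0.5355, 0.024, 0.0913]
orientation: [-3.138, -0.138, 0.0]
contact_force: [-3.0, 1.8, -1.7]
opening: 0.0198
gripper_force: 59.4
```

Emit:
arm_command(steps=[10,-1,0.5,0,0,0,0,10,-1,0.5,0,0,0,0])

```text
clock: 14.45
position: [0.5349, 0.0231, 0.0915]
orientation: [3.139, 0.138, 0.001]
contact_force: [-1.6, 1.5, -1.7]
opening: 0.0194
gripper_force: 59.4
```

Emit:
arm_command(steps=[10,-0.8,-0.8,0,0,0,0,10,-0.8,-0.8,0,0,0,0,10,-0.8,-0.8,0,0,0,0])

```text
clock: 14.75
position: [0.5343, 0.0235, 0.0915]
orientation: [3.138, 0.138, 0.002]
contact_force: [0.1, 0.3, -0.9]
opening: 0.0192
gripper_force: 59.4
```

```bash
python3 - <<'E'
from h import *
for i in range(3): c=grab('wrist','w10.png'); st()
s=status.state()
g=cv2.imread('pics/w10.png').min(2)
print('post',proj(c,(.529,.0099,.045)),'eye',proj(c,(s['position'][0]+.0008,s['position'][1]+.001,.035)))
x0,x1,y0,y1=290,450,240,300
m=g[y0:y1,x0:x1].reshape((y1-y0)//2,2,(x1-x0)//2,2).mean((1,3))
for i,r in enumerate(m): print(y0+2*i,''.join('#' if v>215 else '*' if v>185 else '+' if v>150 else '.' if v>90 else ' ' for v in r))
E
```

```text
t 14.8 p [534.2  23.6  91.5] yaw 5.0 z [ 0.001 -0.    -1.   ] F [-0.8 -0.1 -0.5] op 0.018930646726565293 g 59.45044934749603
t 14.85 p [534.2  23.6  91.5] yaw 5.0 z [ 0.001 -0.    -1.   ] F [ 0.9 -0.4 -1.1] op 0.0193342532455355 g 59.45031523704529
t 14.9 p [534.1  23.6  91.5] yaw 5.0 z [ 0.001 -0.    -1.   ] F [-0.4 -0.3 -1.6] op 0.019340033546557552 g 59.450647830963135
post [348.77487499 285.64641893] eye [322.01447231 266.74990026]
240 ..............*###+.+############++..........*###+..............................
242 ..............####..+################*++.....####...............................
244 ..............####..*###################*....###*...+...........................
246 ..............###*..####################*...+###................................
248 .............+###+..####################+...*###................................
250 .............*###..+####################....####................................
252 .............*##*..*###################*....###*................................
254 ...........  +++.  +###################+...+###+.............
[... 1189 characters left out ...]
..       .....+++.+.
284      ..######*+++++****+..+++++++++.....***.  ................       .....+#*.**
286     ..+***###*++++++++++++.++++++++....+**+.................**++. ..     .+##+*#
288    ..+..................+#+.+++++++....***.................*#####....... ..##+*#
290 .  ..                      . ...........++. .............++***###..........##+*#
292 .  .                       .  .......++++........ .....++***+.**+.........+##+*#
294 .                              ......******++++......++***+..    .........+##+##
296 .                              .......*+********+++++***+......      .. ..*##.##
298                                .......***..+++********+...............  ..###.##
```

Tool force is zero, so the post holds the hook. I'll withdraw the pin straight up.

Emit:
arm_command(steps=[10,0,0,-4,0,0,0,10,0,0,-8,0,0,0,10,0,0,-14,0,0,0,10,0,0,-20,0,0,0,10,0,0,-30,0,0,0,10,0,0,-45,0,0,0,10,0,0,-70,0,0,0,10,0,0,-107,0,0,0,10,0,0,-107,0,0,0,10,0,0,-107,0,0,0])

```text
clock: 15.9
position: [0.5339, 0.0238, 0.1992]
orientation: [3.138, 0.138, 0.003]
contact_force: [0.3, 0.2, -1.3]
opening: 0.0195
gripper_force: 59.5
```

```bash
python3 - <<'E'
from h import *
c=grab('wrist','w11.png'); st()
s=status.state(); print('held',s['opening'])
g=cv2.imread('pics/w11.png').min(2)
pe=proj(c,(.5345,.0235,.035)); print('expected eye',pe,'post',proj(c,(.529,.0099,.045)))
m=(g>140).astype(np.uint8); x,y=pe.astype(int); x0,y0=x-30,y-30
cs,h=cv2.findContours(m[y0:y0+60,x0:x0+60],cv2.RETR_CCOMP,cv2.CHAIN_APPROX_NONE)
for k,hh in zip(cs,h[0]):
    if hh[3]>=0 and len(k)>15: q=k.reshape(-1,2).mean(0)+[x0,y0]; e=onz(c,*q,.035); print('hole',q,len(k),e,np.linalg.norm(e[:2]-[.515,-.1257]))
to([.460,.3384,.198],21.5); to([.460,.3384,.0965],21.5)
u=np.array([np.cos(np.radians(19)),np.sin(np.radians(19))]); print('tip px expected',proj(c,s['position']+[0,0,-.0706]))
E
```

```text
t 15.95 p [533.4  23.8 198.2] yaw 5.0 z [-0.  0. -1.] F [ 0.2 -0.5 -2.2] op 0.019368297730354523 g 59.54968571662903
held 0.019368297730354523
expected eye [323.32208765 225.51372469] post [339.66645413 236.32541434]
hole [338.73684211 227.73684211] 19 [0.53376156 0.01068107 0.035     ] 0.13766550566197394
hole [314.65217391 228.26086957] 23 [0.53156205 0.03040888 0.035     ] 0.1569849838084649
hole [321.63414634 228.07317073] 41 [0.53222994 0.02469095 0.035     ] 0.15137472949516276
shift [-4.550e+01 -3.198e+02  2.000e-01] turn [-1.000e-02  3.000e-02 -1.646e+01]
shift [ -45.5 -319.8  101.7] turn [-1.000e-02  3.000e-02 -1.646e+01]
tip px expected [323.51237306 260.68263197]
```

The eye is 151.4 mm from the pivot against 133.4 mm slack, so the post holds about 18 mm of stretch. I'll take the puller back to the rack.

Emit:
arm_command(steps=[10,-4,-30,0,0,0,-1,10,-9,-65,0,0,0,-3,10,-15,-105,0,0,0,-5,10,-21,-145,0,0,0,-7,10,-26,-185,0,0,0,-9,10,-32,-225,0,0,0,-11,10,-37,-260,0,0,0,-13,10,-42,-293,0,0,0,-15,10,-45,-313,0,0,0,-16.5,10,-45.5,-320,0,0,0,-16.5,10,-45.5,-320,0,0,0,-16.5,10,-45.5,-320,0,0,0,-16.5])

```text
clock: 17.15
position: [0.4605, 0.3376, 0.1978]
orientation: [3.086, 0.585, -0.002]
contact_force: [0.4, -0.0, -1.6]
opening: 0.0192
gripper_force: 59.5
```

```bash
python3 - <<'E'
from h import *
st(); c=grab('wrist','w12b.png'); st(); to([.460,.3384,.0965],21.5)
s=status.state(); R=Ro.from_rotvec(s['orientation']).as_matrix()
a=cv2.imread('pics/w3.png').astype(int); b=cv2.imread('pics/w12b.png').astype(int)
print('tip exp',proj(c,s['position']+R[:,2]*.0706))
for n,i in (('w3',a),('now',b)):
    for y in (264,268,272): print(n,y,''.join('%4d'%v for v in i[y,296:348:2].mean(1)))
    for y in range(250,268,2): print(n,y,i[y,316:328:2].mean(1).astype(int))
E
```

```text
t 17.15 p [460.5 337.6 197.8] yaw 21.5 z [-0.001 -0.001 -1.   ] F [ 0.4 -0.  -1.6] op 0.019202286372702628 g 59.48390007019043
t 17.2 p [460.7 337.5 198. ] yaw 21.4 z [-0.001 -0.001 -1.   ] F [ 0.5 -0.6 -1.4] op 0.019441780674736602 g 59.48317229747772
shift [ -0.2  -1.1 101.5] turn [ 0.02  0.04 -0.05]
tip exp [323.72817893 261.04878988]
w3 264   82  84  84  83  85  85  85  84  84  85  78  76  77  75  73  74  84  84  83  84  83  82  82  82  81  81
w3 268   77  78  78  77  77  77  76  77  77  75  74  76  77  76  74  72  75  84  84  84  83  83  83  83  83  83
w3 272   85  84  84  85  83  82  83  82  82  76  75  76  77  75  74  72  71  79  78  78  78  78  79  79  81  81
w3 250 [78 77 78 77 76 76]
w3 252 [78 78 77 77 77 77]
w3 254 [77 77 77 76 76 76]
w3 256 [78 78 77 77 77 76]
w3 258 [81 80 88 89 79 79]
w3 260 [84 90 92 91 87 82]
w3 262 [81 74 92 91 82 76]
w3 264 [78 76 77 75 73 74]
w3 266 [74 76 77 76 73 72]
now 264  231 229 226 225 226 227 230 139  95  95  99  99  98 115 115 109  94  93 180 206 237 243 216 245 254 254
now 268  231 229 226 224 226 225 231 131  95  98  98  97 100  97  95  93  93  95 181 208 208 204 202 193 255 254
now 272  230 229 225 224 225 226 233 127  97  99  98  99  99  97  95  94  92  95 192 208 208 204 200 236 242 195
now 250 [74 76 74 76 79 77]
now 252 [74 76 74 75 78 76]
now 254 [75 76 74 76 77 76]
now 256 [75 77 74 77 78 77]
now 258 [93 88 81 96 83 71]
now 260 [ 99 113 117 117 112  98]
now 262 [ 97  98 118 117 112 100]
now 264 [ 99  99  98 115 115 109]
now 266 [ 99  98  99  97  94 101]
```

Emit:
arm_command(steps=[10,-0.2,-1,15,0,0,0,10,-0.2,-1,30,0,0,0,10,-0.2,-1,42,0,0,0,10,-0.2,-1,54,0,0,0,10,-0.2,-1,66,0,0,0,10,-0.2,-1,78,0,0,0,10,-0.2,-1,88,0,0,0,10,-0.2,-1,96,0,0,0,10,-0.2,-1,100,0,0,0,10,-0.2,-1,100,0,0,0])

```text
clock: 18.2
position: [0.4597, 0.3394, 0.0979]
orientation: [3.086, 0.587, -0.001]
contact_force: [0.1, -0.2, -0.7]
opening: 0.0193
gripper_force: 59.5
```

Emit:
arm_command(steps=[10,0,0,1,0,0,0,10,0,0,2,0,0,0,10,0,0,2,0,0,0])

```text
clock: 18.5
position: [0.4599, 0.3395, 0.0965]
orientation: [-3.086, -0.587, -0.001]
contact_force: [0.5, -0.2, -1.3]
opening: 0.0193
gripper_force: 59.5
```

Emit:
arm_command(steps=[10,0,0,1,0,0,0,10,0,0,1.5,0,0,0,10,0,0,1.5,0,0,0])

```text
clock: 18.8
position: [0.4599, 0.3395, 0.0956]
orientation: [-3.086, -0.587, -0.002]
contact_force: [-2.7, -1.1, 4.1]
opening: 0.0191
gripper_force: 60.4
```

Emit:
arm_command(steps=[25,0,0,0,0,0,0,30,0,0,0,0,0,0,40,0,0,0,0,0,0,55,0,0,0,0,0,0,60,0,0,0,0,0,0,60,0,0,0,0,0,0])

```text
clock: 19.4
position: [0.4598, 0.3394, 0.0948]
orientation: [-3.086, -0.587, 0.0]
contact_force: [0.5, 0.0, -0.4]
opening: 0.0603
gripper_force: 0.0
```

Emit:
arm_command(steps=[60,0,0,-10,0,0,0,60,0,0,-30,0,0,0,60,0,0,-60,0,0,0,60,-10,0,-100,0,0,0,60,-25,0,-140,0,0,0,60,-40,0,-180,0,0,0,60,-40,0,-220,0,0,0,60,-40,0,-220,0,0,0,60,-40,0,-220,0,0,0,60,-40,0,-220,0,0,0])

```text
clock: 20.4
position: [0.4223, 0.3245, 0.3139]
orientation: [3.086, 0.587, -0.003]
contact_force: [-0.2, 0.1, -0.6]
opening: 0.0603
gripper_force: 0.0
```

```bash
python3 - <<'E'
from h import *
st(); c=grab('wrist','w13.png'); st()
print('handle exp',proj(c,(.4603,.3367,.15)))
b=cv2.imread('pics/w13.png'); roi=np.zeros(b.shape[:2],np.uint8); roi[90:230,255:365]=1
cs,_=cv2.findContours(((b.max(2)<45)&(roi>0)).astype(np.uint8),0,2); k=max(cs,key=cv2.contourArea)
print(cv2.minAreaRect(k),cv2.contourArea(k),cv2.approxPolyDP(k,2,True).reshape(-1,2).tolist())
t=grab('top','t13.png'); b=cv2.imread('pics/t13.png'); a=cv2.imread('pics/top.png')
for n,i in (('before',a),('after',b)):
    q=(i[255:305,155:205].max(2)<50).astype(np.uint8); M=cv2.moments(q); print(n,M['m00'],M['m10']/max(M['m00'],1)+155,M['m01']/max(M['m00'],1)+255)
pe=proj(t,(.5322,.0247,.035)); print('eye exp top',pe)
g=b.min(2)[250:272,318:350]
for r in g: print(''.join('#' if v>200 else '+' if v>140 else '.' for v in r))
E
```

```text
t 20.4 p [422.3 324.5 313.9] yaw 21.5 z [-0.002 -0.001 -1.   ] F [-0.2  0.1 -0.6] op 0.060289092717264924 g 0.0
t 20.45 p [422.3 324.5 313.7] yaw 21.5 z [-0.002 -0.001 -1.   ] F [ 0.8 -0.2  0.1] op 0.05977580743119916 g 0.0
handle exp [326.18009958 177.1960421 ]
((320.5, 174.5), (27.0, 23.0), 90.0) 578.0 [[313, 161], [309, 174], [310, 187], [330, 188], [330, 161]]
before 49.0 175.28571428571428 279.55102040816325
after 160.0 166.54375 288.1875
eye exp top [322.112345   252.17430258]
++###############.+##+..........
+#+++++##########.+##+..........
+++++..##########++##+..........
+#+#+++##########++#+...........
+###+++#########++##+......+....
.+#####++#######++##+....++#++..
.+#####+++######++##++.++##+++..
..+++++++++++########+++#++.....
..++.+###+++++##+#######+.......
.+++.+####++++#+.+++++++........
.+##+##########+.++.............
.+##+##########+.+++............
.##+++++#######++##+............
+##+........+++++##+............
+##+............+##+............
+##+............+##+............
+##+............+##+............
+##+............+#+.............
+##.............##+.............
+#+.............##+.............
+++.............##+.............
...............+##+.............
```

The handle stands upright within the slot, and the eye is still at its hooked place. Handing in.

```bash
python3 -c "
from station import finish_job
print(finish_job())"
```

```text
the job is handed in; nothing more can be done
None
```

The job is handed in: the spring is hooked on its post, stretched about 18 mm, and the puller hangs released in its rack. My last camera measurements showed both in place at about 20 s; the judge's result was not shown to me.

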